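# Clear the spatula off the instrument cleaner and hold its lid half open

## Task

Somebody left the ointment spatula lying on the lid of the ultrasonic instrument cleaner: slide it blade first into the empty slot of the white slotted block, fully home, and let go of it. Then lift the cleaner's lid by its blue bar to half open, 45 degrees, and keep it there so that a nurse can take the basket out with both hands; the lid falls shut by itself, so finish while still holding it. Leave the timer and the bottles where they stand.

Things in the scene. Friction and masses are not known exactly. Their poses are not given: they have to be found in the camera images.
- spatula_centre (a point): centre of the black handle of the loose ointment spatula, which lies flat on the closed lid. Handle 90 mm long (x -45 to +45), 16 mm wide (y), 14 mm thick (z), blue band at its tail. A flat steel blade with a round end, 80 mm long, 20 mm wide, 3 mm thick, runs on along +x from x = +45 mm at mid-thickness. x along the blade, z up. The point is 7 mm above what the handle lies on; mass about 60 g
- spatula_tip (a point): the end of the loose spatula's blade, 125 mm along +x from spatula_centre, same axes
- spatula: the loose spatula (as above); origin under the middle of the handle
- slot (a point): centre of the mouth of the empty slot in the front face of the white block, 34 mm above the worktop. x points straight into the slot (level, away from the robot), y left along the face, z up. Slot 26 mm wide, 6 mm high, 86 mm deep, mouth flared by 3 mm all round. Fully home, the handle's front end meets the face and the blade's tip is 80 mm inside
- cleaner: the instrument cleaner: white housing 170 mm deep (x), 230 mm wide (y), 92 mm high, fixed on the worktop, display and dial on the front; origin at the centre of its underside, x to the back, y to the left, z up. The closed steel lid covers it all; its top is 107 mm above the worktop
- lid_hinge (a point): middle of the lid's hinge line on the cleaner, at the back, 94 mm above the worktop; the line runs along its y axis; x points to the back, z up. Does not move with the lid
- lid_handle (a point): middle of the blue round bar by which the lid is lifted; moves with the lid. 13 mm thick, 110 mm long, along y, parallel to the hinge, on a bracket at each end (102 mm free between them). Lid shut, it is 200 mm in front of and 46 mm above the hinge line: 27 mm in front of the lid's edge and 33 mm above the lid's top, with free space all round
- lid (a joint): opening angle of the lid, rad: 0 shut, 0.785 half open (45 degrees), stop at 1.25; the bar moves up and back round the hinge line. The lid with its bar weighs about 0.4 kg, hangs free in its hinge and falls shut from every angle; about 2 N at the bar lifts it
- timer: loose white kitchen-type timer with grey dial, 66x66x48 mm, to the left; bystander
- bottle_antisept: loose white bottle with a pink band and a nozzle, diameter 53 mm, 160 mm high, at the back; bystander
- bottle_iodine: loose brown bottle with white cap, diameter 49 mm, 122 mm high, at the back; bystander
- spatula_block: white slotted block, fixed on the worktop, 95 mm deep (x), 150 mm wide (y), 54 mm high; origin at the centre of its underside, axes as for the slot. The empty slot is the right one, 42.5 mm right (-y) of the middle; the left one, 85 mm from it, is filled by a second, fixed spatula of the same shape, whose handle sticks out 90 mm in front

How it is judged:
On the way, in this order (a step that is already met when the one before it is completed fails the run):
1. the spatula is fully home in the empty slot and let go, while the lid is still shut (x of spatula_tip in the frame of slot above 0.073 m and y of spatula_tip in the frame of slot between -0.008 and 0.008 m and z of spatula_tip in the frame of slot between -0.007 and 0.007 m and angle between the x axis of spatula_tip and the x axis of slot, either way round below 0.15 rad and contact force between the fingers and spatula below 0.2 N and value of joint lid below 0.1 rad), for 0.2 s.
2. the lid is held half open by its bar (value of joint lid between 0.63 and 0.94 rad and contact force between the fingers and blue_bar above 0.3 N), for 0.3 s.
At the end, for the whole second after the job is handed in: The fingers hold the lid by its bar, at rest, at 45 degrees (36 to 54 accepted; joint lid 0.63 to 0.94 rad) through the last second; the spatula sits in the empty slot with its tip at least 73 mm inside (80 is fully home), straight and untouched (all of step 2 and velocity of joint lid between -0.05 and 0.05 rad/s and x of spatula_tip in the frame of slot above 0.073 m and y of spatula_tip in the frame of slot between -0.008 and 0.008 m and z of spatula_tip in the frame of slot between -0.007 and 0.007 m and angle between the x axis of spatula_tip and the x axis of slot, either way round below 0.15 rad and contact force between the fingers and spatula below 0.2 N and contact force between lid and spatula below 0.1 N); the arm keeps its last pose, push and grip.
It fails at once if the timer or a bottle is pushed away or knocked over (distance of any of timer, bottle_antisept, bottle_iodine from where it was at the start of the episode above 0.03 m or angle between any of bottle_antisept, bottle_iodine's own z axis and vertical above 0.5 rad).
It also fails if it takes over 58 s, if anything falls off the work surface, if the arm or the gripper's body presses on something with over 40 N, if the wrist force passes 120 N, or if a joint passes its speed limit or range.

## Robot

A 6-joint arm with a two-finger parallel gripper is mounted at the origin on a cart in front of the work surface, level with it; the furniture and walls round the work are solid. World frame = base frame: x ahead of the robot, y to its left, z up, the work surface at z = 0. Lengths are in m, angles in rad, forces in N, time in s.
With the tool pointing down it reaches from about 0.4 to 0.825 m from the base axis. Payload 7 kg.
Tool frame: the origin (TCP) lies at the very end of the fingers, on their centre line; the grasp point (between the pads) lies 19 mm behind it; z points along the fingers, y is the line along which they close (so a half turn about z gives the same grasp; the last joint's range is limited). The gripper opens to 88 mm and grips with 3 to 60 N. Pads are 19 mm wide; open, the fingers measure 130 mm over their backs; the gripper's body (78 mm by 193 mm) begins 47 mm behind the grasp point.
Start: joints at [1.541, 0.359, 0.012, 0, -1.224, -0.288], TCP at [0.211, 0.641, 0.227] pointing down, gripper open.
Joint ranges: [-3.07, 3.07], [-1.43, 2.12], [-1.02, 1.25], [-3.03, 1.67], [-3.05, -0], [-3.03, 3.03]. Speed limits (rad/s): [2.39, 2.39, 3.01, 3.14, 3.14, 3.14].

## Interface

Orientations are given as a unit quaternion [w, x, y, z].
In Python, from station import ctrl, jaws, kinematics, telemetry, imaging, hand_in gives the robot as it stands. Calls block until the motion is done:
- ctrl.move_to(position, orientation): joint-space move of the TCP to a pose.
- ctrl.move_straight(position, attitude=None, vel=0.15, stop_force=None): straight line of the TCP; attitude=None keeps the orientation; vel is the mean speed in m/s. With stop_force (N) it stops when the force on the tool has changed by that much, and returns True; else False.
- ctrl.move_joints(angles): joint-space move.
- jaws.grip(opening): finger opening in m; the grip force is fixed at half the most; returns when the fingers have stopped.
- ctrl.hold(seconds).
- kinematics.inverse_kinematics(position, orientation): joint angles nearest the present ones, or None.
- telemetry.get_obs(): the state.
- imaging.camera(name): name is "scene" or "top" or "wrist"; returns a dict with "pixels" (420x560x3 uint8, blue, green, red), "z_map" (420x560 float32, m along the optical axis (not along the pixel's ray), 0 where there is no reading), "intrinsics" (3x3 intrinsics, pixels), "rvec" (rotation vector, rad) and "tvec" (3), from world to camera coordinates, as OpenCV has them. Camera axes: x right, y down, z forward; pixel columns grow to the right and rows downward; lengths in m; the calibration is good to about 2 mm. A picture is of the moment at which its call begins.
A pose or a line that the arm cannot do raises ctrl.MotionError and nothing moves.
- hand_in(): hands the job in; it is judged then, once.
The state is a dict: "t": time; "joint_pos": joint angles; "qvel": joint speeds; "joint_efforts": joint torques, N m; "position": TCP position; "eef_rot": TCP orientation; "ft_force": force on the tool from outside, world axes, zero at the start; "torque": the same for the moment, N m; "grip_width": finger opening in m; "grip_force": force on a finger pad.
Only numpy, scipy, OpenCV 4.12 (cv2) and the standard library are available. Lean on these libraries where they do the work, as an engineer would, in place of code of your own. Each camera call takes 0.05 s, during which the arm holds its last target. There are 200 camera calls.

## Working session

There is one attempt and no reset: what is moved stays moved. The work goes in short steps, each a Python script; the robot and the scene stay as the last script left them, time stands still between calls to the robot, and variables do not carry over. Pictures are saved under pics/ and viewed, at most 10 in all, crops included, and the job is handed in when it is done.

```bash
mkdir -p pics; ls
cat > h.py <<'E'
import numpy as np, cv2
from station import ctrl, jaws, kinematics, telemetry, imaging, hand_in
def cloud(c):
    K=c["intrinsics"];R=cv2.Rodrigues(np.array(c["rvec"],float))[0];t=np.array(c["tvec"],float).ravel()
    z=c["z_map"];v,u=np.mgrid[:z.shape[0],:z.shape[1]]
    p=np.stack([(u-K[0,2])/K[0,0]*z,(v-K[1,2])/K[1,1]*z,z],-1)
    return (p-t)@R
def plane(c,uv,h):
    K=c["intrinsics"];R=cv2.Rodrigues(np.array(c["rvec"],float))[0];t=np.array(c["tvec"],float).ravel()
    uv=np.atleast_2d(np.array(uv,float));d=np.c_[(uv[:,0]-K[0,2])/K[0,0],(uv[:,1]-K[1,2])/K[1,1],np.ones(len(uv))]@R
    o=-R.T@t
    return o+d*((h-o[2])/d[:,2])[:,None]
E
python3 - <<'E'
from h import *
for n in("scene","top"):
    c=imaging.camera(n);cv2.imwrite(f"pics/{n}0.png",c["pixels"])
    R=cv2.Rodrigues(np.array(c["rvec"],float))[0];print(n,-R.T@np.array(c["tvec"]).ravel())
    np.savez(n+"0.npz",**c)
print(telemetry.get_obs())
E
```

```text
pics
scene [-0.15903747 -0.51272157  0.7246769 ]
top [0.39769796 0.08029338 1.38259506]
{'t': 0.1, 'joint_pos': array([ 1.54109569e+00,  3.59290413e-01,  1.11078584e-02, -2.92754183e-04,
       -1.22410780e+00, -2.88122970e-01]), 'qvel': array([ 2.21272790e-04, -1.68340758e-03,  1.21316675e-03,  1.76432436e-03,
       -7.91803184e-05, -1.35616410e-03]), 'joint_efforts': array([-1.42888988e-03, -5.84162307e+01,  2.93754190e+01,  7.01538742e+00,
        1.01566917e-02, -5.00689555e-05]), 'position': array([0.21081671, 0.64074815, 0.22571675]), 'eef_rot': array([ 7.58520678e-04,  9.87391896e-01, -1.58292979e-01, -4.02294169e-05]), 'ft_force': array([-0.70277992, -0.47040199, -0.41541233]), 'torque': array([0.02199797, 0.00807975, 0.02704002]), 'grip_force': 0.0, 'grip_width': 0.08767055472606285}
```

View pics/scene0.png

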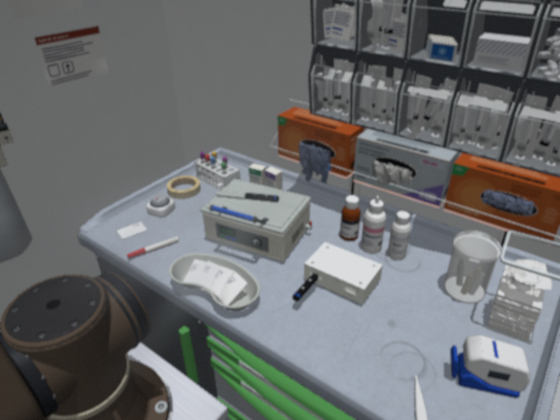

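View pics/top0.png

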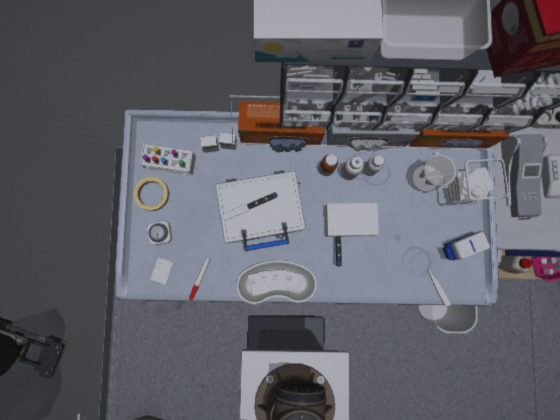

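The scene and top views show the spatula on the lid: in the top view its handle is near (262,201), with the blade running to about (225,215). The blue bar is at (266,244). The white block is at (352,219), with the filled slot's handle at (338,250).

Run:
```python
from h import *
c=dict(np.load("top0.npz"));P=cloud(c);im=c["pixels"].astype(int);hsv=cv2.cvtColor(c["pixels"],cv2.COLOR_BGR2HSV)
def rect(m,name,h,box):
    u0,v0,u1,v1=box;mm=np.zeros(m.shape,np.uint8);mm[v0:v1,u0:u1]=m[v0:v1,u0:u1]
    n,l,s,cc=cv2.connectedComponentsWithStats(mm);i=1+s[1:,4].argmax();v,u=np.where(l==i)
    q=plane(c,np.c_[u,v],h)[:,:2].astype(np.float32);r=cv2.minAreaRect(q)
    print(name,len(u),"uv",u.mean().round(1),v.mean().round(1),"z",np.median(P[v,u,2]).round(4),"mean",q.mean(0).round(4),"rect",np.round(r[0],4),np.round(r[1],4),round(r[2],2));print(np.round(cv2.boxPoints(r),3).tolist())
g=im.max(-1)
rect((g<75),"handle",.121,(240,188,285,215))
rect((hsv[...,0]>100)&(hsv[...,0]<125)&(hsv[...,1]>150)&(g>70),"bar",.14,(240,230,292,252))
rect((P[...,2]>.042)&(P[...,2]<.07),"block",.054,(320,195,390,240))
rect((P[...,2]>.095)&(P[...,2]<.13),"lid",.107,(205,165,310,243))
rect((g<75),"fixhandle",.041,(330,237,346,270))
a=cv2.resize(c["pixels"][160:275,205:395],None,fx=4,fy=4,interpolation=cv2.INTER_CUBIC);cv2.imwrite("pics/topc.png",a)
```

```text
handle 114 uv 260.2 201.0 z 0.1211 mean [0.5789 0.1102] rect [0.5791 0.11  ] [0.0138 0.0746] 24.53
[[0.5569999814033508, 0.14100000262260437], [0.5879999995231628, 0.0729999989271164], [0.6010000109672546, 0.07900000363588333], [0.5699999928474426, 0.1469999998807907]]
bar 153 uv 266.4 244.5 z 0.1457 mean [0.4561 0.0902] rect [0.4562 0.0899] [0.0102 0.1093] 10.69
[[0.4410000145435333, 0.14300000667572021], [0.460999995470047, 0.03500000014901161], [0.47099998593330383, 0.03700000047683716], [0.45100000500679016, 0.14499999582767487]]
block 1653 uv 352.0 218.9 z 0.0541 mean [ 0.5403 -0.1607] rect [ 0.5364 -0.161 ] [0.1043 0.1519] 1.96
[[0.4819999933242798, -0.08699999749660492], [0.4869999885559082, -0.23899999260902405], [0.5910000205039978, -0.23499999940395355], [0.5860000252723694, -0.08299999684095383]]
lid 4940 uv 259.8 206.2 z 0.1067 mean [0.5664 0.1113] rect [0.5656 0.1108] [0.1864 0.2327] 10.77
[[0.4519999921321869, 0.20800000429153442], [0.4959999918937683, -0.020999999716877937], [0.6790000200271606, 0.014000000432133675], [0.6349999904632568, 0.24300000071525574]]
fixhandle 118 uv 337.7 248.8 z 0.0401 mean [ 0.4518 -0.12  ] rect [ 0.4498 -0.1196] [0.0739 0.0149] 0.03
[[0.4129999876022339, -0.1120000034570694], [0.4129999876022339, -0.12700000405311584], [0.4869999885559082, -0.12700000405311584], [0.4869999885559082, -0.1120000034570694]]
```

View pics/topc.png

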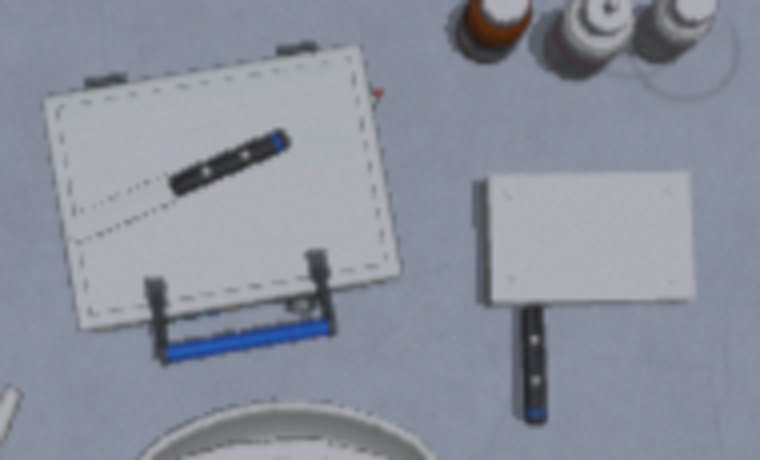

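```bash
cat >> h.py <<'E'
from scipy.spatial.transform import Rotation as Rot
def down(a):  # tool pointing down, tool x at yaw a
    x=np.array([np.cos(a),np.sin(a),0]);z=np.array([0,0,-1.])
    q=Rot.from_matrix(np.c_[x,np.cross(z,x),z]).as_quat();return np.r_[q[3],q[:3]]
E
python3 - <<'E'
from h import *
s=np.radians
for k in(0,180):
    for n,p,a in(("grasp",(.575,.12,.11),114.5),("pre",(.36,-.205,.03),0),("home",(.46,-.205,.03),0),("bar",(.456,.09,.121),100.5),("open",(.546,.107,.249),100.5)):
        j=kinematics.inverse_kinematics(p,down(s(a+k)));print(n,k,None if j is None else np.round(j,2))
E
```

```text
grasp 0 [ 0.54  0.32 -0.34  0.   -0.92  3.03]
pre 0 [-0.04  0.18 -0.8   0.   -0.6   1.61]
home 0 [-0.03  0.3  -0.6   0.   -0.66  1.6 ]
bar 0 [ 0.62  0.11 -0.58  0.   -0.87  2.7 ]
open 0 [ 0.55  0.15 -0.22  0.   -1.2   2.78]
grasp 180 [ 0.54  0.32 -0.34  0.   -0.92 -0.11]
pre 180 [-0.04  0.18 -0.8   0.   -0.6  -1.53]
home 180 [-0.03  0.3  -0.6   0.   -0.66 -1.54]
bar 180 [ 0.62  0.11 -0.58  0.   -0.87 -0.44]
open 180 [ 0.55  0.15 -0.22  0.   -1.2  -0.36]
```

Run:
```python
from h import *
ctrl.move_to([.56,.12,.28],down(np.radians(294.5)))
c=imaging.camera("wrist");cv2.imwrite("pics/w1.png",c["pixels"]);np.savez("w1.npz",**c);print(telemetry.get_obs()["t"])
```

```text
2.4
```

View pics/w1.png

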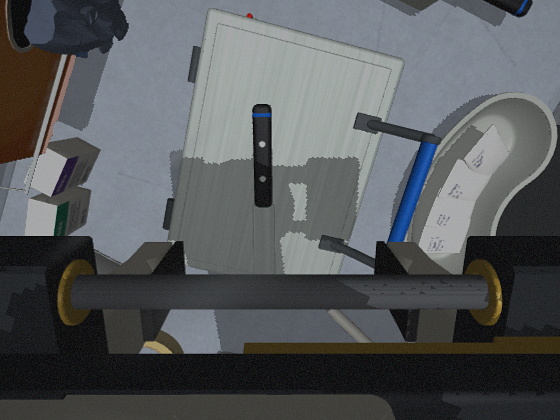

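The wrist view shows the whole handle, from (262,104) at the blue tail to (263,207) at the front. The blue bar runs from (430,140) to (400,240).

```bash
cat >> h.py <<'E'
def handle_rect(c,box,h):
    u0,v0,u1,v1=box;hsv=cv2.cvtColor(c["pixels"],cv2.COLOR_BGR2HSV)
    m=np.zeros(hsv.shape[:2],np.uint8)
    m[v0:v1,u0:u1]=((hsv[...,2]<70)|((hsv[...,0]>100)&(hsv[...,0]<125)&(hsv[...,1]>130)))[v0:v1,u0:u1]
    n,l,s,cc=cv2.connectedComponentsWithStats(m);v,u=np.where(l==1+s[1:,4].argmax())
    q=plane(c,np.c_[u,v],h)[:,:2].astype(np.float32);return cv2.minAreaRect(q)
E
python3 - <<'E'
from h import *
c=dict(np.load("w1.npz"))
for n,b,h in(("handle",(240,95,285,215),.121),("bar",(395,137,440,240),.14)):
    r=handle_rect(c,b,h);print(n,r,np.round(cv2.boxPoints(r),4).tolist())
P=cloud(c);print(np.median(P[100:150,290:340,2]),np.median(P[110:200,258:268,2]))
E
```

```text
handle ((0.5828624367713928, 0.10486195236444473), (0.016096757724881172, 0.08843745291233063), 24.914316177368164) [[0.5569000244140625, 0.14159999787807465], [0.5942000150680542, 0.061400000005960464], [0.6087999939918518, 0.06809999793767929], [0.5715000033378601, 0.14839999377727509]]
bar ((0.45765286684036255, 0.07410047203302383), (0.02842419408261776, 0.08691678196191788), 23.130847930908203) [[0.42750000953674316, 0.10849999636411667], [0.4616999924182892, 0.028599999845027924], [0.4878000020980835, 0.03970000147819519], [0.4537000060081482, 0.11959999799728394]]
0.10665556947932961 0.12064616795537741
```

Run:
```python
from h import *
a=np.radians(294.9);d=-np.array([np.cos(a),np.sin(a)]);g=np.array([.5829,.1049])+.015*d;q=down(a)
jaws.grip(.05)
ctrl.move_to([*g,.15],q)
print(ctrl.move_straight([*g,.1095],vel=.08,stop_force=8))
jaws.grip(.008)
o=telemetry.get_obs();print(o["t"],o["position"],o["grip_width"],o["grip_force"])
ctrl.move_straight([*g,.27],vel=.15)
ctrl.move_to([.37,-.2,.25],down(np.pi))
c=imaging.camera("wrist");cv2.imwrite("pics/w2.png",c["pixels"]);np.savez("w2.npz",**c)
o=telemetry.get_obs();print(o["t"],o["position"],o["grip_width"],o["grip_force"])
```

```text
False
5.1167 [0.57665007 0.1185334  0.10960807] 0.015830252216978577 29.999713003635406
7.8 [ 0.37060706 -0.19968616  0.24993242] 0.015529920170657286 29.99964416027069
```

View pics/w2.png

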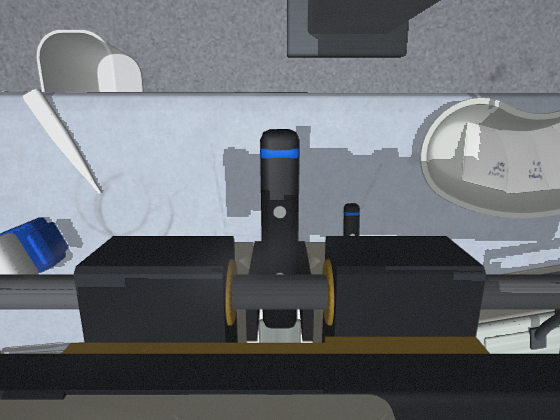

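The spatula is held straight, with its tail up at (280,135). The fixed handle's tail shows at (351,205), but the block itself is hidden behind the gripper. I'll measure the block from the saved top and scene views.

Run:
```python
from h import *
for n,box in(("top",(315,190,395,245)),("scene",(295,235,395,305))):
    c=dict(np.load(n+"0.npz"));P=cloud(c);u0,v0,u1,v1=box
    m=np.zeros(P.shape[:2],bool);m[v0:v1,u0:u1]=(abs(P[v0:v1,u0:u1,2]-.054)<.004);g=c["pixels"].min(-1)
    for nm,mm in(("z",m),("zcol",m&(g>150))):
        mm=cv2.morphologyEx(mm.astype(np.uint8),cv2.MORPH_OPEN,np.ones((3,3),np.uint8))
        v,u=np.where(mm>0);q=plane(c,np.c_[u,v],.054)[:,:2].astype(np.float32);r=cv2.minAreaRect(q)
        print(n,nm,len(u),q.mean(0),np.round(r[0],4),np.round(r[1],4),r[2])
        # edge lines: front/back/left/right extreme pixels
        for ax,key in((0,v if 0 else None),):pass
        Q=q.round(4);yb=np.round(q[:,1]/.006)
        f=np.array([[q[yb==b,1].mean(),q[yb==b,0].min(),q[yb==b,0].max()] for b in np.unique(yb)[2:-2]])
        print(" front slope/int",np.polyfit(f[:,0]+.16,f[:,1],1)," back",np.polyfit(f[:,0]+.16,f[:,2],1))
        xb=np.round(q[:,0]/.006);f=np.array([[q[xb==b,0].mean(),q[xb==b,1].min(),q[xb==b,1].max()] for b in np.unique(xb)[2:-2]])
        print(" right",np.polyfit(f[:,0]-.54,f[:,1],1)," left",np.polyfit(f[:,0]-.54,f[:,2],1))
c=dict(np.load("top0.npz"));print("fix top",handle_rect(c,(330,238,346,275),.041))
c=dict(np.load("w2.npz"));print("fix wrist",handle_rect(c,(340,195,365,232),.041));print("held tail",handle_rect(c,(250,120,310,240),.26))
```

```text
top z 1081 [ 0.5381369  -0.16344555] [ 0.5404 -0.1626] [0.0949 0.1478] 1.4764989614486694
 front slope/int [-0.00456719  0.49667953]  back [-0.01742251  0.5834678 ]
 right [ 0.07886046 -0.23287588]  left [-0.09546755 -0.09292398]
top zcol 1074 [ 0.5384263 -0.1637894] [ 0.5416 -0.1629] [0.0923 0.1479] 0.9897183775901794
 front slope/int [0.01090411 0.49716419]  back [-0.01743134  0.58346765]
 right [ 0.07886046 -0.23287588]  left [-0.09546755 -0.09292398]
scene z 1912 [ 0.5369735  -0.16616112] [ 0.5378 -0.1635] [0.0989 0.1515] 1.9668359756469727
 front slope/int [-0.03302544  0.48987442]  back [-0.03546881  0.58660343]
 right [ 0.02508269 -0.23828116]  left [ 0.01844412 -0.08833927]
scene zcol 1838 [ 0.5386613  -0.16587153] [ 0.5399 -0.1632] [0.0948 0.1507] 1.9072877168655396
 front slope/int [-0.03462732  0.49307838]  back [-0.0354585  0.5866037]
 right [ 0.02651574 -0.2376622 ]  left [ 0.01851178 -0.08834008]
fix top ((0.4439646601676941, -0.11959052830934525), (0.07971629500389099, 0.014877299778163433), 0.0254302266985178)
fix wrist ((0.4155005216598511, -0.12491244077682495), (0.030805662274360657, 0.01548195630311966), 2.736449956893921)
held tail ((0.3325883448123932, -0.19967390596866608), (0.04595368355512619, 0.015432337298989296), 0.14005741477012634)
```

Run:
```python
from h import *
y=.033;d=np.array([np.cos(y),np.sin(y)]);S=np.array([.493,-.2068]);q=down(np.pi+y)
p=S-.124*d
ctrl.move_to([*p,.12],q);ctrl.move_straight([*p,.0296],q,vel=.12)
c=imaging.camera("scene");np.savez("s3.npz",**c);o=telemetry.get_obs();print(o["t"],o["position"],p)
cv2.imwrite("pics/s3.png",cv2.resize(c["pixels"][230:320,280:390],None,fx=7,fy=6,interpolation=cv2.INTER_CUBIC))
```

```text
9.3333 [ 0.3700243  -0.21096169  0.03053891] [ 0.36906751 -0.21089126]
```

View pics/s3.png

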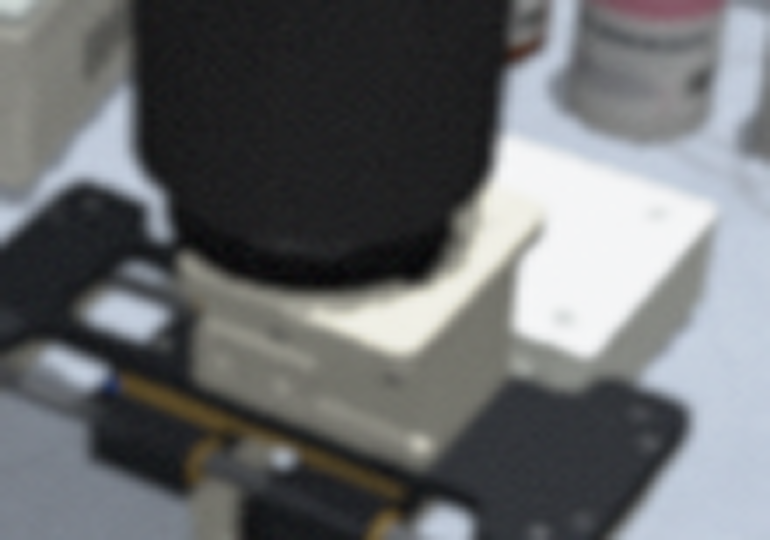

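The gripper hides the mouth in this view, with the block's front corner near (590,360). I'll go in by force-guarded moves instead.

Run:
```python
from h import *
y=.033;d=np.array([np.cos(y),np.sin(y)]);S=np.array([.493,-.2068])
p=S-.09*d
for k in(.085,.03):
    st=ctrl.move_straight([*(S-k*d),.0294],vel=.05,stop_force=6)
    o=telemetry.get_obs();e=o["position"];print(o["t"],st,e,"tip in",(e[:2]-S)@d+.11,o["ft_force"],o["torque"])
    if st:break
```

```text
10.2667 False [ 0.40764076 -0.20957731  0.02926704] tip in 0.02459559981778313 [-0.26403722  1.68270032  0.65098962] [ 0.05924187 -0.10735757 -0.0036028 ]
11.5167 False [ 0.46264308 -0.20779493  0.02937227] tip in 0.07962678207836274 [-0.18369986 -1.00891263 -0.62212746] [ 0.00893877 -0.135647    0.01991061]
```

Run:
```python
from h import *
y=.033;d=np.array([np.cos(y),np.sin(y)]);S=np.array([.493,-.2068])
st=ctrl.move_straight([*(S-.018*d),.0294],vel=.03,stop_force=6)
o=telemetry.get_obs();e=o["position"];print(o["t"],st,e,(e[:2]-S)@d+.11,o["ft_force"])
jaws.grip(.04);ctrl.hold(.3)
o=telemetry.get_obs();e=o["position"];print(o["t"],e,o["grip_width"],o["ft_force"])
ctrl.move_straight([e[0],e[1],.2],vel=.2)
ctrl.move_to([.44,.05,.3],down(np.radians(280.5)))
t=imaging.camera("top");s=imaging.camera("scene");np.savez("t4.npz",**t);np.savez("s4.npz",**s);print(telemetry.get_obs()["t"])
a=cv2.resize(t["pixels"][190:280,310:400],(400,400));b=cv2.resize(s["pixels"][235:325,275:365],(400,400))
cv2.imwrite("pics/p4.png",np.hstack([a,b]))
```

```text
11.7917 True [ 0.46567603 -0.20752987  0.02877191] 0.08266682435363312 [ 0.04077957  0.54569191 -0.76674702]
12.75 [ 0.46531139 -0.20749174  0.02869782] 0.04017542384735476 [ 0.32986875  0.32541236 -0.08588471]
14.9333
```

View pics/p4.png

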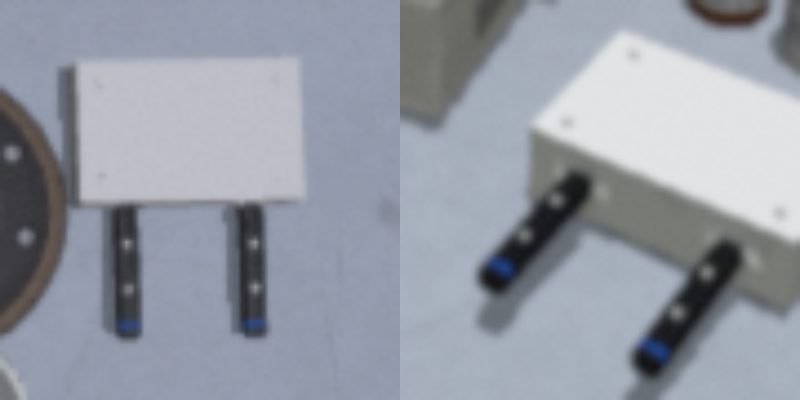

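Left panel (top view): both handles stick out equally, with tails at (128,335) and (255,333). Right panel (scene view) shows the same, so the spatula is home. Next I'll check the bar with the wrist camera.

Run:
```python
from h import *
def blue(c,h,box=None):
    hsv=cv2.cvtColor(c["pixels"],cv2.COLOR_BGR2HSV);m=((hsv[...,0]>100)&(hsv[...,0]<125)&(hsv[...,1]>140)&(hsv[...,2]>50)).astype(np.uint8)
    n,l,s,cc=cv2.connectedComponentsWithStats(m);i=1+s[1:,4].argmax();v,u=np.where(l==i)
    q=plane(c,np.c_[u,v],h)[:,:2].astype(np.float32);return s[i],cv2.minAreaRect(q)
print(blue(dict(np.load("w1.npz")),.14))
c=imaging.camera("wrist");cv2.imwrite("pics/w5.png",c["pixels"]);print(blue(c,.14))
```

```text
(array([ 388,  141,   49,  101, 1640], dtype=int32), ((0.45891326665878296, 0.07874681055545807), (0.013465995900332928, 0.08773819357156754), 10.844527244567871))
(array([ 244,  165,   16,  109, 1425], dtype=int32), ((0.45738983154296875, 0.08628352731466293), (0.012252350337803364, 0.10176684707403183), 10.898665428161621))
```

View pics/w5.png

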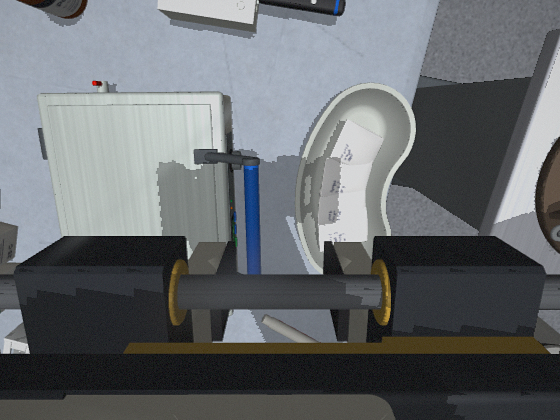

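The wrist view shows the bar at about (252,165) to (252,274), yaw 10.9°, with free space on both sides. Now I'll grip it and lift along the arc.

Run:
```python
from h import *
y=np.radians(10.85);f=np.array([np.cos(y),np.sin(y)]);B=np.array([.4567,.090]);q=down(np.radians(280.85))
H=B+.2*f;r=np.hypot(.2,.046);a0=np.arctan2(.046,.2)
ctrl.move_to([*B,.19],q)
print(ctrl.move_straight([*B,.122],vel=.1,stop_force=8))
jaws.grip(.005);o=telemetry.get_obs();print(o["t"],o["position"],o["grip_width"],o["grip_force"],o["ft_force"])
for th in np.radians([6,12,18,24,30,36,41,45]):
    p=np.r_[H-r*np.cos(a0+th)*f,.094+r*np.sin(a0+th)-.018]
    if ctrl.move_straight(p,vel=.08,stop_force=25):print("stopped");break
    o=telemetry.get_obs();print(round(o["t"],2),np.degrees(th).round(),(o["position"]-p).round(4),o["grip_width"].round(4),o["grip_force"].round(1),o["ft_force"].round(1))
ctrl.hold(.5)
s=imaging.camera("scene");np.savez("s6.npz",**s)
cv2.imwrite("pics/s6.png",cv2.resize(s["pixels"][130:330,150:400],(750,600)))
```

```text
False
16.9417 [0.45707896 0.09013811 0.12221023] 0.011416425093905547 30.000248551368713 [0.59836509 0.28655643 1.11193395]Traceback (most recent call last):
  File "<stdin>", line 10, in <module>
AttributeError: 'float' object has no attribute 'round'
```

Run:
```python
from h import *
y=np.radians(10.85);f=np.array([np.cos(y),np.sin(y)]);B=np.array([.4567,.090])
H=B+.2*f;r=np.hypot(.2,.046);a0=np.arctan2(.046,.2)
for th in np.radians([12,18,24,30,36,41,45]):
    p=np.r_[H-r*np.cos(a0+th)*f,.094+r*np.sin(a0+th)-.018]
    st=ctrl.move_straight(p,vel=.08,stop_force=25)
    o=telemetry.get_obs();print(st,np.round(o["t"],2),np.degrees(th).round(),np.round(o["position"]-p,4),np.round([o["grip_width"],o["grip_force"]],4),np.round(o["ft_force"],1))
    if st:break
ctrl.hold(.5)
s=imaging.camera("scene");np.savez("s6.npz",**s)
cv2.imwrite("pics/s6.png",cv2.resize(s["pixels"][130:330,150:400],(750,600)))
```

```text
False 17.77 12.0 [-0.0005 -0.0001 -0.0005] [1.1700e-02 2.9998e+01] [ 0.9  1.8 -4.2]
False 18.19 18.0 [-0.0009 -0.0002 -0.0004] [1.19000e-02 2.99986e+01] [-5.3  1.3 -0. ]
False 18.61 24.0 [-0.0018 -0.0004 -0.0005] [1.21000e-02 2.99987e+01] [-9.   2.4  2.8]
False 19.02 30.0 [-0.0025 -0.0006 -0.0003] [1.21000e-02 3.00001e+01] [-13.7   2.8   8.5]
False 19.44 36.0 [-0.0026 -0.0007  0.0006] [1.18000e-02 3.00035e+01] [-18.2   2.6  15.3]
False 19.82 41.0 [-0.0015 -0.0007  0.0014] [1.19000e-02 3.00026e+01] [-14.7   0.7  14.7]
False 20.14 45.0 [-0.0008 -0.0006  0.0016] [1.2100e-02 3.0002e+01] [-12.    1.   13.5]
```

View pics/s6.png

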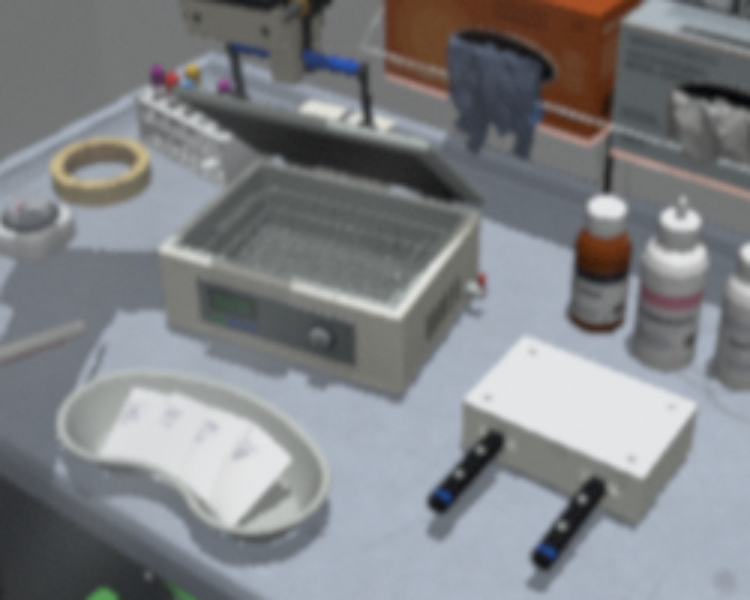

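The lid is half open with the bar held near (300,55). The basket is exposed, and the spatula sits in the right slot with its tail at (545,550). The bottles are still standing.

Run:
```python
from h import *
ctrl.hold(.5);o=telemetry.get_obs();print(o["t"],o["position"],np.abs(o["qvel"]).max(),o["grip_width"],o["grip_force"])
print(hand_in())
```

```text
21.1917 [0.54510285 0.10655396 0.25139826] 0.0009207263680843946 0.011905815724648041 30.001604855060577
the job is handed in; nothing more can be done
None
```

The spatula is fully home in the empty slot and released, and the gripper is holding the lid by its blue bar at about 45° (worked out from the arm's pose); I handed the job in at 21 s, and no verdict came back.

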